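# Bring the darts round to the front

## Robot

A 7-joint arm with a two-finger parallel gripper is mounted at the origin on the work surface. World frame = base frame: x ahead of the robot, y to its left, z up, the work surface at z = 0. Lengths are in m, angles in rad, forces in N, time in s.
With the tool pointing down it reaches from about 0.4 to 0.875 m from the base axis. Payload 19.3 kg.
Tool frame: the origin (TCP) lies midway between the tips of the shut fingers; the grasp point (between the pads) lies 19 mm behind it; z points along the fingers, y is the line along which they close (so a half turn about z gives the same grasp; the last joint's range is limited). The gripper opens to 85 mm and grips with 20 to 120 N. Pads are 22 mm wide; open, the fingers measure 114 mm over their backs; the gripper's body (76 mm by 85 mm) begins 54 mm behind the grasp point. The pads swing forward as they close: fully open they stand 13 mm farther back than shut.
Start: joints at [1.052, 0.521, -0.036, 1.599, 0.021, 1.021, -0.113], TCP at [0.271, -0.563, 0.231] pointing down, gripper open.
Joint ranges: [-2.91, 2.91], [-0.3, 2.13], [-1.5, 1.42], [0.17, 2.43], [-1.26, 4.41], [0.16, 1.93], [-2.52, 2.52]. Speed limits (rad/s): [1.89, 1.89, 2.39, 2.39, 3.01, 3.01, 3.01].

## Interface

Orientations are given as [roll, pitch, yaw] about the fixed x, y, z axes, in that order (R = Rz(yaw) Ry(pitch) Rx(roll)).
In Python, from workcell import bot gives the robot as it stands.
- The arm moves only by the tool move_arm, never from a script. Its argument "series" is a list of rows, each a list of 3 entries, a list of its own where there are three numbers: the shift along the tool's x, y, z in cm, then the turn, a rotation vector about the tool's x, y, z in rad, then the opening in per cent of the stroke, from 0 (shut) to 100 (fully open). A call has 1 to 20 rows; each row is the pose to reach, as a shift and turn from the pose commanded when the call began, along the tool's axes at that moment; what a row does not reach only later rows make up. A row lasts 1/12 s, in which the tool goes at most 41.7 mm and 7.16 degrees, less where a joint would pass 70% of its speed; a pose out of reach is approached as far as the arm can. A call with a gripper value outside its range is refused whole. The fingers move at their own pace and stop on an object; "squeeze" is the grip in N (left out, the last holds). Time passes only in rows, so rows that repeat a pose let the fingers close. It gives the time, the measured TCP pose, the force, the opening and the grip force at its end, in the units of the state.
- bot.observe(): the state, without advancing time (a new reading comes with each control period).
- bot.grab_frame(name): name is "scene" or "top" or "wrist"; returns (picture, depth): 384x512x3 uint8, red, green, blue; 384x512 float32, m along the optical axis (not along the pixel's ray), 0 where there is no reading.
- bot.camera_params(name): a dict with "fovy" (degrees; the focal length in pixels is half the picture's height over the tangent of half this angle, whatever the lens; pixels are square), "cx", "cy" (the principal point, pixels), "R" (3x3) and "t" (3): a world point X has camera coordinates R X + t; the wrist camera has in their place "tool_from_camera" (4x4, takes a point from camera to tool coordinates, whose origin is the TCP and whose axes are the flange's). Camera axes: x right, y down, z forward; pixel columns grow to the right and rows downward; lengths in m; the calibration is good to about 2 mm. A picture is of the moment at which its call begins: read the wrist's pose just before it. camera_params takes no time and is no camera call.
- bot.job_done(): hands the job in; it is judged then, once.
Trained networks look in the newest picture that a camera, given by its name, has taken for a name from the list of things; names that differ only in an ending like _2 or _b are one class to them, and where a whole thing is asked for, a point or a joint stands for the part that bears it (a point fixed in the world has none). Each returns a list of dicts, best first, with "conf" (0 to 1); they miss things now and then, are a little off and sometimes report something else, mostly with a low value. They report only what shows in the picture. A call takes as long as a camera call. They do not tell look-alikes from the thing itself.
- bot.find_in(camera, thing): "bbox" ([left, top, right, bottom] in pixels, round what is visible of it).
- bot.trace(camera, thing): "mask" (384x512 bool, what is visible of it) and "bbox" ([left, top, right, bottom] in pixels, round what is visible of it).
The state is a dict: "clock": time; "qpos": joint angles; "qd": joint speeds; "joint_efforts": joint torques, N m; "position": TCP position; "tool_rot": TCP orientation; "force": force on the tool from outside, world axes, zero at the start; "moment": the same for the moment, N m; "grip_width": finger opening in m; "finger_force": force on a finger pad.
Only numpy, scipy, OpenCV 4.12 (cv2) and the standard library are available. Lean on these libraries where they do the work, as an engineer would, in place of code of your own. Each camera call takes 0.05 s, during which the arm holds its last target. There are 200 camera calls.

## Task

It is the next thrower's turn: push the wooden turntable round by its knobbed rim until the rest with the three darts stands squarely behind the brass pointer of its foot, and leave it standing there. Nothing is to be picked up: do not touch the things standing on it, and leave everything else on the ledge where it is.

Things in the scene. Friction and masses are not known exactly. Their poses are not given: they have to be found in the camera images.
- base: Fixed round wooden foot of the turntable, 190 mm across, 19 mm high. Origin at its centre on the ledge, on the turning axis. A flat brass pointer, 24 mm wide, 6 mm high, lies along its +x axis and ends in a diamond point 203 mm from the centre, sticking out from under the turntable: that is the front, roughly towards the robot.
- turntable: Round cork-topped wooden turntable on the foot. Origin on the turning axis at its underside, 20 mm above the ledge; z is the axis; its frame turns with it. Disc 220 mm across, top 45 mm above the ledge. Turns both ways without stops; about 1 N at a knob moves it and it stops at once when the push ends. Four things stand loose on it and ride along if turned steadily.
- knob (a point): Top centre of one of six alike upright round wooden knobs on the rim, 60 mm above the ledge; this one is on the turntable's +x axis, the others every 60 degrees. Each is 26 mm thick, its axis 128 mm from the centre, and reaches from 22 to 60 mm above the ledge, on a 20 mm wide neck. Between knobs there is free room outside the disc, but for the low pointer.
- dart_rest: Light wooden rest, 50 x 128 mm, in which three darts lie side by side along its length (y), 33 mm high in all, standing loose on the turntable. Origin at the centre of its underside, about 66 mm from the turning axis; its long side lies across the radius. It may stand at either end of the turntable's x axis, opposite the scoring block.
- score_block: Dark wooden cribbage-style scoring block with rows of small holes and three brass pegs, 44 x 128 x 22 mm (34 mm with pegs), loose on the turntable opposite the dart rest, about 66 mm from the axis. Origin at the centre of its underside.
- flight_tin: Tin flight box, 56 x 38 x 25 mm, loose on the turntable about 76 mm from the axis. Origin at the centre of its underside.
- chalk_cup: Small white chalk cup, 42 mm across, 36 mm high, loose on the turntable about 76 mm from the axis, opposite the tin. Origin at the centre of its underside.
- bottle: Green glass bottle, 62 mm across, 225 mm high, loose on the ledge at the robot's left. Origin at the centre of its underside.
- pint_glass: Pint glass, 84 mm across the rim, 145 mm high, loose on the ledge at the robot's left. Origin at the centre of its underside.
- coasters: Stack of coasters, 95 x 95 x 24 mm, loose on the ledge at the robot's right. Origin at the centre of its underside.
- domino_box: Wooden domino box, 102 x 57 x 42 mm, loose on the ledge at the robot's right. Origin at the centre of its underside.
Not all that is in view belongs to the job. What is shaped like the flight_tin but blue is not meant. What is shaped like the dart_rest but turquoise is not meant.

How it is judged:
At the end, for the whole second after the job is handed in: The centre of the dart rest is within 12 mm (about 10 degrees of turn) either side of the pointer's line, on the pointer's side of the turning axis; the turntable is at rest (under 0.05 rad/s); the dart rest, scoring block, tin and cup all stand upright on the turntable (x of dart_rest in the frame of base above 0.045 m and y of dart_rest in the frame of base between -0.012 and 0.012 m and angular speed of turntable below 0.05 rad/s and horizontal distance between each of dart_rest, score_block, flight_tin, chalk_cup and turntable below 0.095 m and height (world z) of dart_rest between 0.038 and 0.053 m and angle between each of dart_rest, score_block, flight_tin, chalk_cup's own z axis and vertical below 0.15 rad and height (world z) of score_block between 0.038 and 0.053 m and height (world z) of flight_tin between 0.038 and 0.053 m and height (world z) of chalk_cup between 0.038 and 0.053 m); the robot touches nothing.
It fails at once if the robot touches something that stands on the turntable (over 1.5 N) (contact force between any of the fingers, the arm and dart_rest above 1.5 N or contact force between any of the fingers, the arm and score_block above 1.5 N or contact force between any of the fingers, the arm and flight_tin above 1.5 N or contact force between any of the fingers, the arm and chalk_cup above 1.5 N).
It fails at once if something on the turntable is lifted, tipped over or falls off (height (world z) of any of dart_rest, score_block, flight_tin, chalk_cup above 0.06 m or angle between any of dart_rest, score_block, flight_tin, chalk_cup's own z axis and vertical above 0.3 rad or horizontal distance between any of dart_rest, score_block, flight_tin, chalk_cup and turntable above 0.105 m).
It fails at once if the bottle, glass, coasters or domino box is moved by over 20 mm (distance of any of bottle, pint_glass, coasters, domino_box from where it was at the start of the episode above 0.02 m).
It also fails if it takes over 72 s, if anything falls off the work surface, if the arm or the gripper's body presses on something with over 40 N, if the wrist force passes 120 N, or if a joint passes its speed limit or range.

## Working session

There is one attempt and no reset: what is moved stays moved. The work goes in short steps, Python scripts to look and compute and a tool call to move; the robot and the scene stay as the last step left them, time stands still between calls to the robot, and variables do not carry over. Pictures are saved under pics/ and viewed, at most 10 in all, crops included, and the job is handed in when it is done.

Besides the shell and the picture viewer there is one more tool, called after "Call:" in YAML: its name, and indented under it one key for each argument. move_arm: Moves the arm, as the interface text tells. Its arguments: {"type":"object","properties":{"series":{"type":"array"},"squeeze":{"type":"number"}},"required":["series"]}

```bash
mkdir -p pics
python3 - <<'E'
from workcell import bot
import cv2,numpy as np
s=bot.observe();print({k:np.round(s[k],3) for k in('clock','qpos','position','tool_rot','grip_width','force')})
a=[]
for c in('top','scene'):
    p,d=bot.grab_frame(c);cv2.imwrite(f'pics/{c}.png',p[:,:,::-1]);k=bot.camera_params(c)
    np.savez(f'{c}.npz',p=p,d=d,**k)
    print(c,{q:np.round(v,3) for q,v in k.items()})
    for t in('turntable','dart_rest','score_block','flight_tin','chalk_cup','base','bottle','pint_glass','coasters','domino_box'):
        print(t,[(np.round(r['bbox']),round(r['conf'],2)) for r in bot.find_in(c,t)[:3]])
E
```

```text
{'clock': np.float64(0.0), 'qpos': array([ 1.052,  0.522, -0.036,  1.6  ,  0.021,  1.021, -0.113]), 'position': array([ 0.271, -0.563,  0.231]), 'tool_rot': array([-3.14 ,  0.   ,  0.449]), 'grip_width': np.float64(0.086), 'force': array([-0.609,  0.251, -0.026])}
top {'fovy': np.float64(45.027), 'cx': np.float64(261.194), 'cy': np.float64(182.597), 'R': array([[ 0.016, -1.   , -0.014],
       [-0.999, -0.015, -0.031],
       [ 0.031,  0.014, -0.999]]), 't': array([0.013, 0.564, 1.181])}
turntable [(array([200., 124., 312., 236.]), 0.73)]
dart_rest [(array([331., 255., 380., 274.]), 0.91), (array([269., 147., 296., 202.]), 0.62)]
score_block [(array([212., 156., 244., 213.]), 0.57)]
flight_tin [(array([238., 139., 261., 161.]), 0.81), (array([211.,  85., 231., 108.]), 0.71), (array([264.,  80., 283., 104.]), 0.64)]
chalk_cup [(array([200., 127., 310., 233.]), 0.72), (array([249., 203., 269., 219.]), 0.68)]
base [(array([260., 222., 278., 255.]), 0.87)]
bottle [(array([ 73., 219., 129., 247.]), 0.68), (array([253., 201., 270., 217.]), 0.35)]
pint_glass [(array([ 99., 150., 146., 186.]
[... 490 characters left out ...]
 [(array([218., 163., 264., 206.]), 0.96), (array([235.,  93., 274., 122.]), 0.73)]
score_block [(array([266., 183., 304., 232.]), 0.75), (array([333., 257., 378., 306.]), 0.37)]
flight_tin [(array([212., 268., 238., 294.]), 0.97), (array([236., 204., 262., 226.]), 0.85), (array([179., 234., 196., 254.]), 0.56)]
chalk_cup [(array([273., 162., 289., 180.]), 0.54)]
base [(array([284., 156., 303., 168.]), 0.68)]
bottle [(array([386., 223., 436., 275.]), 0.87), (array([149.,  98., 178., 134.]), 0.55), (array([334., 257., 380., 308.]), 0.54)]
pint_glass [(array([331., 258., 379., 304.]), 0.91)]
coasters [(array([188.,  70., 224., 106.]), 0.94)]
domino_box [(array([148.,  99., 181., 134.]), 0.66)]
```

View pics/top.png

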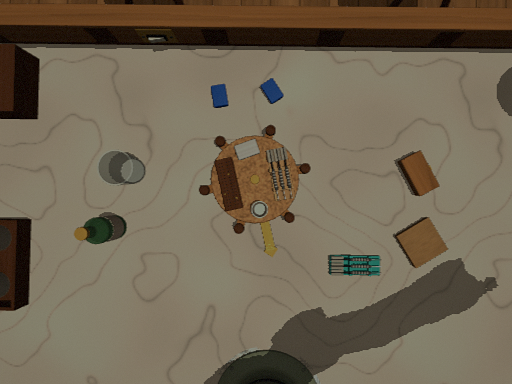

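View pics/scene.png

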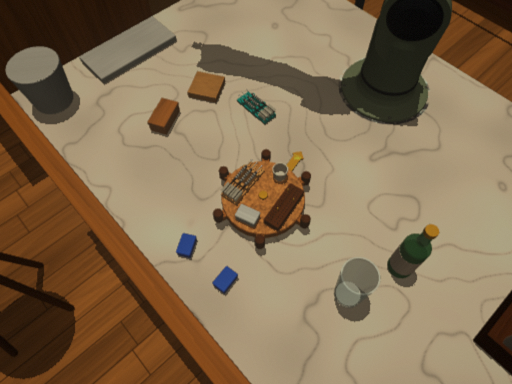

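```bash
cat > geo.py <<'E'
import numpy as np
from workcell import bot
def px2w(k,u,v,z):
    f=192/np.tan(np.radians(float(k['fovy']))/2)
    ray=np.array([(u-k['cx'])/f,(v-k['cy'])/f,1.]);R=k['R'];C=-R.T@k['t'];d=R.T@ray
    return C+d*(z-C[2])/d[2]
def cloud(k,d):
    f=192/np.tan(np.radians(float(k['fovy']))/2)
    v,u=np.mgrid[:384,:512]
    P=np.stack([(u-k['cx'])/f*d,(v-k['cy'])/f*d,d],-1)
    return (P-k['t'])@k['R']
E
python3 - <<'E'
from geo import *
from scipy.optimize import least_squares
k=np.load('top.npz')
kn=np.array([px2w(k,u,v,.06)[:2] for u,v in[(220,142),(270,131),(305,169),(289,217),(238,228),(204,190)]])
r=least_squares(lambda q:np.hypot(*(kn-q).T)-.128,kn.mean(0));c=r.x
print('c',c,r.fun);deg=lambda p:np.degrees(np.arctan2(*(p-c)[::-1]))
print('knobs',[round(deg(p),1) for p in kn])
print('pointer',px2w(k,270,252,.006),deg(px2w(k,270,252,.006)[:2]))
print('cup',deg(px2w(k,259,209,.081)[:2]),'hub',px2w(k,255,180,.045))
W=cloud(k,k['d']);p=k['p'].astype(int)
rr=np.hypot(W[...,0]-c[0],W[...,1]-c[1])
yel=(p[...,0]-p[...,2]>70)&(p[...,1]>110)&(W[...,2]<.02)&(rr<.23)&(rr>.14)
print('yellow pts',yel.sum(),deg(W[yel].mean(0)[:2]),rr[yel].max())
for lo,hi in((.058,.09),):
  m=(W[...,2]>lo)&(W[...,2]<hi)&(rr<.1)
  import cv2
  n,l,s,ce=cv2.connectedComponentsWithStats(m.astype('uint8'))
  for i in range(1,n):
    if s[i,4]>30:
      P=W[l==i][:,:2];print(s[i],P.mean(0),deg(P.mean(0)),np.hypot(*(P.mean(0)-c)))
for t in('dart_rest','score_block','flight_tin','chalk_cup','pint_glass','bottle'):
  pass
E
```

```text
c [0.56947904 0.03795898] [-0.00239059 -0.00244078 -0.0009815  -0.00265856 -0.0021907  -0.00121855]
knobs [np.float64(43.5), np.float64(-16.9), np.float64(-77.5), np.float64(-136.5), np.float64(162.3), np.float64(102.7)]
pointer [ 0.38600755 -0.00350979  0.006     ] -167.263840124125
cup -169.86079846056714 hub [0.56863439 0.03685978 0.045     ]
yellow pts 143 -166.8579874437327 0.19829547764284974
[234 139  26  21 353] [0.64348245 0.05741753] 14.731954364447475 0.07651888824137233
[267 148  27  53 594] [ 0.59374442 -0.02324618] -68.3736658072973 0.0658398088893152
[216 157  27  54 918] [0.55738423 0.10023867] 100.9901227677577 0.0634432299264436
[251 201  17  17 110] [0.49652997 0.02538722] -170.22190771364268 0.07402442228147464
```

```bash
cat >> geo.py <<'E'
from scipy.spatial.transform import Rotation as Ro
C=np.array([.5695,.038])
def rows(angs,r,z,yaw=True):
    s=bot.observe();R=Ro.from_euler('xyz',s['tool_rot'])
    for a in angs:
        t=np.radians(a);P=np.r_[C+r*np.array([np.cos(t),np.sin(t)]),z]
        G=Ro.from_euler('xyz',[np.pi,0,t+np.pi/2])
        print(a,np.round(R.inv().apply(P-s['position'])*100,1).tolist(),np.round((R.inv()*G).as_rotvec(),3).tolist())
    return s
E
python3 - <<'E'
from geo import *
s=rows([-52],.132,.2);rows([-52],.132,.033)
E
```

```text
-52 [55.8, -28.3, 3.1] [-0.0, -0.0, -0.215]
-52 [55.8, -28.3, 19.8] [-0.0, -0.0, -0.215]
```

Call:
move_arm:
  series:
    - [[28, -14, 0], [0, 0, -0.1], 0]
    - [[28, -14, 0], [0, 0, -0.1], 0]
    - [[28, -14, 0], [0, 0, -0.1], 0]
    - [[28, -14, 0], [0, 0, -0.1], 0]
    - [[28, -14, 0], [0, 0, -0.1], 0]
    - [[28, -14, 0], [0, 0, -0.1], 0]
    - [[28, -14, 0], [0, 0, -0.1], 0]
    - [[55.8, -28.3, 3], [0, 0, -0.21], 0]
    - [[55.8, -28.3, 3], [0, 0, -0.21], 0]
    - [[55.8, -28.3, 3], [0, 0, -0.21], 0]
    - [[55.8, -28.3, 3], [0, 0, -0.21], 0]
    - [[55.8, -28.3, 3], [0, 0, -0.21], 0]
    - [[55.8, -28.3, 3], [0, 0, -0.21], 0]
    - [[55.8, -28.3, 3], [0, 0, -0.21], 0]
    - [[55.8, -28.3, 3], [0, 0, -0.21], 0]
    - [[55.8, -28.3, 3], [0, 0, -0.21], 0]
    - [[55.8, -28.3, 3], [0, 0, -0.21], 0]
    - [[55.8, -28.3, 3], [0, 0, -0.21], 0]
    - [[55.8, -28.3, 3], [0, 0, -0.21], 0]

```text
clock: 2.68
position: [0.6507, -0.0673, 0.2014]
tool_rot: [3.141, 0.0, 0.657]
force: [1.0, -1.3, -0.3]
grip_width: -0.0004
finger_force: 0.0
```

Run:
```python
from geo import *
import cv2
s=rows([-52],.132,.033);print(s['position'],s['tool_rot'],s['qpos'],s['clock'],s['grip_width'])
p,_=bot.grab_frame('wrist');cv2.imwrite('pics/w1.png',p[:,:,::-1])
```

```text
-52 [0.1, -0.1, 16.8] [0.0, 0.0, -0.006]
[ 0.6507289  -0.0672817   0.20141642] [3.14118659e+00 4.94100937e-04 6.57422702e-01] [ 0.13509339  0.60295279 -0.19055581  1.53950938  0.12779096  1.01148118
 -1.0039348 ] 2.6833 -0.00037951289088791827
```

View pics/w1.png

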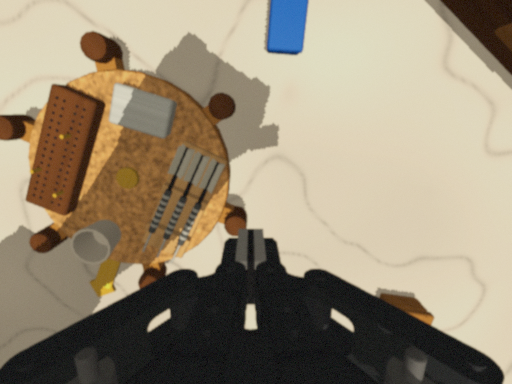

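Call:
move_arm:
  series:
    - [[0, 0, 0], [0, 0, -1.57], 0]
    - [[0, 0, 0], [0, 0, -1.57], 0]
    - [[0, 0, 0], [0, 0, -1.57], 0]
    - [[0, 0, 0], [0, 0, -1.57], 0]
    - [[0, 0, 0], [0, 0, -1.57], 0]
    - [[0, 0, 0], [0, 0, -1.57], 0]
    - [[0, 0, 0], [0, 0, -1.57], 0]
    - [[0, 0, 0], [0, 0, -1.57], 0]
    - [[0, 0, 0], [0, 0, -1.57], 0]
    - [[0, 0, 0], [0, 0, -1.57], 0]
    - [[0, 0, 0], [0, 0, -1.57], 0]
    - [[0, 0, 0], [0, 0, -1.57], 0]
    - [[0, 0, 0], [0, 0, -1.57], 0]
    - [[0, 0, 4], [0, 0, -1.57], 0]
    - [[0, 0, 8], [0, 0, -1.57], 0]
    - [[0, 0, 12], [0, 0, -1.57], 0]
    - [[0, 0, 14], [0, 0, -1.57], 0]
    - [[0, 0, 15.9], [0, 0, -1.57], 0]
    - [[0, 0, 15.9], [0, 0, -1.57], 0]
    - [[0, 0, 15.9], [0, 0, -1.57], 0]

```text
clock: 4.4
position: [0.6507, -0.0669, 0.0423]
tool_rot: [-3.141, -0.0, 2.228]
force: [0.6, 0.0, 1.1]
grip_width: 0.0001
finger_force: 0.0
```

```bash
sed -i 's#t+np.pi/2\]#t+np.pi]#' geo.py
python3 - <<'E'
from geo import *
s=rows(np.arange(-54,-93,-2),.132,.042);print(s['position'],s['tool_rot'],s['qpos'],s['force'],s['clock'])
E
```

```text
-54 [0.1, -0.4, 0.0] [-0.001, -0.0, 0.029]
-56 [0.1, -0.9, 0.0] [-0.001, -0.0, 0.064]
-58 [0.1, -1.3, 0.0] [-0.001, -0.0, 0.099]
-60 [0.2, -1.8, 0.0] [-0.001, -0.0, 0.133]
-62 [0.2, -2.2, 0.0] [-0.001, -0.0, 0.168]
-64 [0.3, -2.7, 0.0] [-0.001, -0.0, 0.203]
-66 [0.4, -3.1, 0.0] [-0.001, -0.0, 0.238]
-68 [0.6, -3.6, 0.0] [-0.001, -0.0, 0.273]
-70 [0.7, -4.0, 0.0] [-0.001, -0.0, 0.308]
-72 [0.8, -4.5, 0.0] [-0.001, -0.0, 0.343]
-74 [1.0, -4.9, 0.0] [-0.001, -0.0, 0.378]
-76 [1.2, -5.3, 0.0] [-0.001, -0.0, 0.413]
-78 [1.4, -5.7, 0.0] [-0.001, -0.0, 0.448]
-80 [1.6, -6.2, 0.0] [-0.001, -0.0, 0.482]
-82 [1.8, -6.6, 0.0] [-0.001, -0.0, 0.517]
-84 [2.0, -7.0, 0.0] [-0.001, -0.0, 0.552]
-86 [2.3, -7.3, 0.0] [-0.001, -0.0, 0.587]
-88 [2.5, -7.7, 0.0] [-0.001, -0.0, 0.622]
-90 [2.8, -8.1, 0.0] [-0.001, -0.0, 0.657]
-92 [3.1, -8.4, 0.0] [-0.001, -0.0, 0.692]
[ 0.6507048  -0.06685471  0.04234564] [-3.14076109e+00 -4.62707287e-04  2.22780196e+00] [ 0.32172423  0.84064745 -0.48838109  1.62002738  0.50375109  0.81023763
  0.27471303] [0.61597756 0.04495302 1.140479  ] 4.4
```

Call:
move_arm:
  series:
    - [[0, -0.4, 0], [0, 0, 0.03], 0]
    - [[0.1, -0.9, 0], [0, 0, 0.065], 0]
    - [[0.1, -1.3, 0], [0, 0, 0.1], 0]
    - [[0.2, -1.8, 0], [0, 0, 0.135], 0]
    - [[0.2, -2.2, 0], [0, 0, 0.17], 0]
    - [[0.3, -2.7, 0], [0, 0, 0.205], 0]
    - [[0.4, -3.1, 0], [0, 0, 0.24], 0]
    - [[0.6, -3.6, 0], [0, 0, 0.275], 0]
    - [[0.7, -4.0, 0], [0, 0, 0.31], 0]
    - [[0.8, -4.5, 0], [0, 0, 0.345], 0]
    - [[1.0, -4.9, 0], [0, 0, 0.38], 0]
    - [[1.2, -5.3, 0], [0, 0, 0.415], 0]
    - [[1.4, -5.7, 0], [0, 0, 0.45], 0]
    - [[1.6, -6.2, 0], [0, 0, 0.485], 0]
    - [[1.8, -6.6, 0], [0, 0, 0.52], 0]
    - [[2.0, -7.0, 0], [0, 0, 0.555], 0]
    - [[2.3, -7.3, 0], [0, 0, 0.59], 0]
    - [[2.5, -7.7, 0], [0, 0, 0.62], 0]
    - [[2.7, -8.0, 0], [0, 0, 0.65], 0]
    - [[2.8, -8.1, 0], [0, 0, 0.66], 0]

```text
clock: 6.07
position: [0.5699, -0.0938, 0.0433]
tool_rot: [3.14, 0.0, 1.566]
force: [1.2, 0.5, 1.3]
grip_width: -0.0001
finger_force: 0.4
```

Run:
```python
from geo import *
import cv2
s=rows(np.arange(-92,-131,-2),.132,.042);print(s['position'],s['tool_rot'],s['qpos'],s['force'],s['clock'])
p,_=bot.grab_frame('top');cv2.imwrite('pics/t2.png',cv2.resize(p[100:270,160:380,::-1],None,fx=3,fy=3))
```

```text
-92 [-0.0, -0.5, 0.1] [0.001, 0.0, 0.03]
-94 [0.0, -1.0, 0.1] [0.001, 0.0, 0.065]
-96 [0.0, -1.4, 0.1] [0.001, 0.0, 0.099]
-98 [0.1, -1.9, 0.1] [0.001, 0.0, 0.134]
-100 [0.2, -2.3, 0.1] [0.001, 0.0, 0.169]
-102 [0.3, -2.8, 0.1] [0.001, 0.0, 0.204]
-104 [0.4, -3.2, 0.1] [0.001, 0.0, 0.239]
-106 [0.5, -3.7, 0.1] [0.001, 0.0, 0.274]
-108 [0.6, -4.1, 0.1] [0.001, 0.0, 0.309]
-110 [0.8, -4.6, 0.1] [0.001, 0.0, 0.344]
-112 [0.9, -5.0, 0.1] [0.001, 0.0, 0.379]
-114 [1.1, -5.4, 0.1] [0.001, 0.0, 0.414]
-116 [1.3, -5.8, 0.1] [0.001, 0.0, 0.449]
-118 [1.5, -6.2, 0.1] [0.001, 0.0, 0.483]
-120 [1.7, -6.6, 0.1] [0.001, 0.0, 0.518]
-122 [2.0, -7.0, 0.1] [0.001, 0.0, 0.553]
-124 [2.2, -7.4, 0.1] [0.001, 0.0, 0.588]
-126 [2.5, -7.8, 0.1] [0.001, -0.0, 0.623]
-128 [2.7, -8.2, 0.1] [0.001, -0.0, 0.658]
-130 [3.0, -8.5, 0.1] [0.001, -0.0, 0.693]
[ 0.56985492 -0.09384165  0.04326637] [3.14037895e+00 3.80319192e-04 1.56554734e+00] [ 0.28540086  0.72150173 -0.32038298  1.84356019  0.36023347  0.632372
 -0.2587163 ] [1.1533584  0.49311448 1.27073117] 6.0667
```

View pics/t2.png

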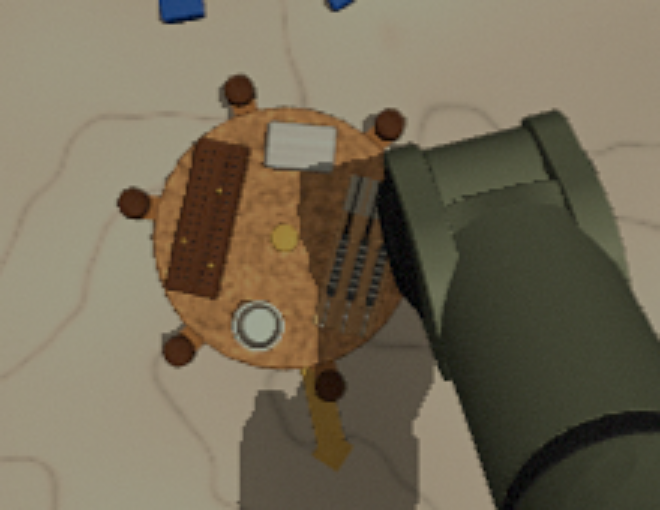

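The turntable turned about 25° clockwise: a knob is now by the pointer at crop (330,385), all four items are riding along, and the darts are at (355,250). I'll keep pushing.

Call:
move_arm:
  series:
    - [[0, -0.5, 0.1], [0, 0, 0.03], 0]
    - [[0, -1.0, 0.1], [0, 0, 0.065], 0]
    - [[0, -1.4, 0.1], [0, 0, 0.1], 0]
    - [[0.1, -1.9, 0.1], [0, 0, 0.135], 0]
    - [[0.2, -2.3, 0.1], [0, 0, 0.17], 0]
    - [[0.3, -2.8, 0.1], [0, 0, 0.205], 0]
    - [[0.4, -3.2, 0.1], [0, 0, 0.24], 0]
    - [[0.5, -3.7, 0.1], [0, 0, 0.275], 0]
    - [[0.6, -4.1, 0.1], [0, 0, 0.31], 0]
    - [[0.8, -4.6, 0.1], [0, 0, 0.345], 0]
    - [[0.9, -5.0, 0.1], [0, 0, 0.38], 0]
    - [[1.1, -5.4, 0.1], [0, 0, 0.415], 0]
    - [[1.3, -5.8, 0.1], [0, 0, 0.45], 0]
    - [[1.5, -6.2, 0.1], [0, 0, 0.485], 0]
    - [[1.7, -6.6, 0.1], [0, 0, 0.52], 0]
    - [[2.0, -7.0, 0.1], [0, 0, 0.555], 0]
    - [[2.2, -7.4, 0.1], [0, 0, 0.59], 0]
    - [[2.5, -7.8, 0.1], [0, 0, 0.62], 0]
    - [[2.7, -8.2, 0.1], [0, 0, 0.66], 0]
    - [[2.7, -8.2, 0.1], [0, 0, 0.66], 0]

```text
clock: 7.78
position: [0.4876, -0.0658, 0.0415]
tool_rot: [-3.141, 0.0, 0.908]
force: [0.3, -0.1, -0.1]
grip_width: -0.0
finger_force: 0.0
```

Run:
```python
from geo import *
import cv2
s=rows(np.arange(-130,-160,-2),.132,.042);print(s['position'],s['tool_rot'],s['qpos'],s['force'],s['clock'])
p,_=bot.grab_frame('top');cv2.imwrite('pics/t3.png',cv2.resize(p[100:270,160:380,::-1],None,fx=3,fy=3))
```

```text
-130 [0.0, -0.4, -0.1] [-0.0, 0.0, 0.035]
-132 [0.1, -0.9, -0.1] [-0.0, 0.0, 0.07]
-134 [0.1, -1.3, -0.1] [-0.0, 0.0, 0.105]
-136 [0.2, -1.8, -0.1] [-0.0, 0.0, 0.14]
-138 [0.2, -2.2, -0.1] [-0.0, 0.0, 0.175]
-140 [0.3, -2.7, -0.1] [-0.0, 0.0, 0.209]
-142 [0.4, -3.1, -0.1] [-0.0, 0.0, 0.244]
-144 [0.5, -3.6, -0.1] [-0.0, 0.0, 0.279]
-146 [0.7, -4.0, -0.1] [-0.0, 0.0, 0.314]
-148 [0.8, -4.5, -0.1] [-0.0, 0.0, 0.349]
-150 [1.0, -4.9, -0.1] [-0.0, 0.0, 0.384]
-152 [1.2, -5.3, -0.1] [-0.0, 0.0, 0.419]
-154 [1.4, -5.7, -0.1] [-0.0, 0.0, 0.454]
-156 [1.6, -6.1, -0.1] [-0.0, 0.0, 0.489]
-158 [1.8, -6.5, -0.1] [-0.0, 0.0, 0.524]
[ 0.48758994 -0.06580292  0.04146514] [-3.14132404e+00  3.09128117e-05  9.07555784e-01] [ 0.11496245  0.62416796 -0.13415383  2.07286302  0.17837007  0.45535372
 -0.81790123] [ 0.34397811 -0.131847   -0.13345709] 7.7833
```

View pics/t3.png

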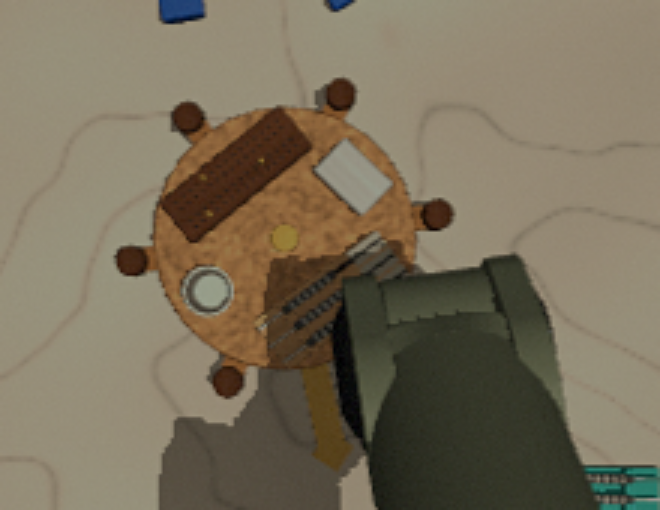

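The rest is about 27° short: the knob at crop (437,213) is now at −80°. Next is the final push of about 27°, then back off and lift.

Call:
move_arm:
  series:
    - [[0, -0.4, 0], [0, 0, 0.035], 0]
    - [[0.1, -0.9, 0], [0, 0, 0.07], 0]
    - [[0.1, -1.3, 0], [0, 0, 0.105], 0]
    - [[0.2, -1.8, 0], [0, 0, 0.14], 0]
    - [[0.2, -2.2, 0], [0, 0, 0.175], 0]
    - [[0.3, -2.7, 0], [0, 0, 0.21], 0]
    - [[0.4, -3.1, 0], [0, 0, 0.245], 0]
    - [[0.5, -3.6, 0], [0, 0, 0.28], 0]
    - [[0.7, -4.0, 0], [0, 0, 0.315], 0]
    - [[0.8, -4.5, 0], [0, 0, 0.35], 0]
    - [[1.0, -4.9, 0], [0, 0, 0.385], 0]
    - [[1.2, -5.3, 0], [0, 0, 0.42], 0]
    - [[1.3, -5.5, 0], [0, 0, 0.44], 0]
    - [[1.4, -5.7, 0], [0, 0, 0.454], 0]
    - [[1.4, -5.7, 0], [0, 0, 0.454], 0]
    - [[1.2, -5.3, 0], [0, 0, 0.454], 0]
    - [[1.0, -4.9, 0], [0, 0, 0.454], 0]
    - [[1.0, -4.9, 0], [0, 0, 0.454], 0]

```text
clock: 9.33
position: [0.456, -0.0294, 0.0413]
tool_rot: [3.141, -0.0, 0.454]
force: [-0.3, -0.7, 0.3]
grip_width: 0.0003
finger_force: 0.0
```

Call:
move_arm:
  series:
    - [[0, 0, -4], [0, 0, 0], 0]
    - [[0, 0, -8], [0, 0, 0], 0]
    - [[0, 0, -12], [0, 0, 0], 0]
    - [[0, 0, -16], [0, 0, 0], 0]
    - [[0, 0, -18], [0, 0, 0], 0]
    - [[4, 8, -18], [0, 0, 0], 0]
    - [[4, 12, -18], [0, 0, 0], 0]
    - [[4, 16, -18], [0, 0, 0], 0]
    - [[4, 20, -18], [0, 0, 0], 0]
    - [[4, 24, -18], [0, 0, 0], 0]
    - [[4, 26, -18], [0, 0, 0], 0]
    - [[4, 26, -18], [0, 0, 0], 0]
    - [[4, 26, -18], [0, 0, 0], 0]

```text
clock: 10.42
position: [0.6057, -0.2492, 0.2204]
tool_rot: [3.141, 0.001, 0.45]
force: [-0.2, 0.4, 0.3]
grip_width: -0.0002
finger_force: 0.0
```

Run:
```python
from geo import *
import cv2
s=bot.observe();print(s['position'],s['force'],s['clock'])
p,d=bot.grab_frame('top');k=bot.camera_params('top');np.savez('top4.npz',p=p,d=d,**k)
for r in bot.trace('top','dart_rest')[:3]:
    v,u=np.nonzero(r['mask']);(cu,cv),wh,a=cv2.minAreaRect(np.c_[u,v].astype('float32'))
    w=px2w(k,cu,cv,.062);print(r['bbox'],r['conf'],w,wh,a,np.degrees(np.arctan2(w[1]-C[1],w[0]-C[0])))
cv2.imwrite('pics/t4.png',cv2.resize(p[100:270,160:380,::-1],None,fx=3,fy=3))
```

```text
[ 0.60566833 -0.24922197  0.22037759] [-0.21805708  0.39795657  0.34750122] 10.4167
[233.7, 188.4, 288.4, 220.3] 0.82 [0.50806818 0.02339616 0.062     ] (20.592193603515625, 52.55912780761719) 78.69007110595703 -166.6276188037167
[328.1, 253.4, 380.1, 274.8] 0.68 [ 0.36465485 -0.20802016  0.062     ] (20.0, 50.0) 90.0 -129.78197105117493
```

View pics/t4.png

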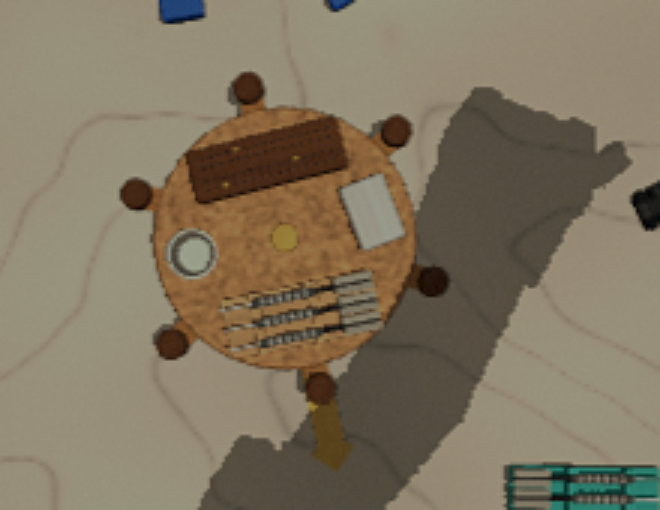

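The rest now lies squarely behind the pointer. Its knob at crop (320,388) is in line with the pointer tip at (330,460). The rest measures −166.6° against −167° for the pointer, everything is upright, and the arm is clear.

```bash
python3 -c "
from workcell import bot
print(bot.job_done())"
```

```text
the job is handed in; nothing more can be done
None
```

The turntable is turned so the dart rest stands behind the brass pointer, within about 0.5° by the top camera; the arm is clear and the job is handed in, though no verdict came back.

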